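Close the track-assembly jig and clamp it

TASK

Slide the jig's aluminium carriage, which has a red tab to push it by, along until the track section is pushed home and sits snug, with no gap, between the yellow fence and the carriage. Then turn the black clamp knob on top of the carriage clockwise as far as it goes (about a third of a turn, best in two grips), keeping the section snug. Leave the other things on the bench where they are.

Things in the scene. Friction and masses are not known exactly. Their poses are not given: they have to be found in the camera images.
- jig: grey assembly plate fixed to the table, 170 mm (its x) by 600 mm (its y) by 12 mm thick, plate centre 30 mm towards -y from the origin. Origin on the table; the origin's x = 0 line is the centre line of the slide. Its y axis (roughly leftwards for the robot) is the slide direction. Two steel ways, 10 mm high, run along y on the plate at x = +-50 mm
- fence: yellow end fence fixed across the ways at the +y (left) end of the jig, 125 x 30 mm, 26 mm high, two dark screws on top. Origin: middle of its working face (which looks to -y, towards the carriage), on the plate's top. Axes as the jig's. It sits in a different place along the slide each time
- section: loose model-track section lying between the ways: two brass rails on black sleepers, 84 mm wide (x), 150 mm long (y), 15 mm high, 0.22 kg. Origin: centre of its underside. Lies short of the fence at the start
- carriage (a joint): position of the aluminium carriage on its slide, m; 0 at the right-hand end, grows towards the fence (jig +y), range 0 to 0.26, takes about 4 to 6 N to move and stays where it is left. The carriage is 114 mm wide, 150 mm long, its top deck 31 mm above the plate (43 mm above the table)
- carriage_face (a point): middle of the carriage's flat pressing face (its +y end), 10 mm above the plate. Axes as the jig's
- carriage_tab (a point): grip point in the red upright push tab on the carriage, 130 mm behind the face: the tab is 46 mm (x) by 14 mm (y, slide direction), it stands 50 mm proud of the deck, and this point is 17 mm below its top, 76 mm above the table; pinch it along y
- knob (a joint): angle of the black clamp knob on the carriage, rad; grows as it is turned clockwise seen from above; loose near 0, tight at its end stop, 2.3
- knob_grip (a point): grip point on the clamp knob's axis, 35 mm behind the carriage's face, 92 mm above the table: an upright wing 46 mm long, 13 mm thick, 26 mm high (its top 12 mm above this point). The wing lies along this point's x axis, which turns with the knob; at joint 0 it is the jig's x, and the yellow stripe on the wing's top points to -x (the robot's side)
- spare_section: a second, identical track section lying on the table to the right; not part of the job, leave it. Origin: centre of its underside, rails along its y
- brass_rail: loose bare brass rail, 7 x 160 x 9 mm, lying lengthwise on the far margin of the jig plate beside the slide; not part of the job, leave it. Origin: centre of its underside
- screwdriver: screwdriver with a wooden handle lying on the table to the right of the jig; leave it
- pin_jar: small closed clear jar with white cap, 56 mm wide, 70 mm high, standing on the table to the left; leave it

How it is judged:
On the way:
1. the section is home, snug between fence and carriage, while the knob is still loose (below 1.0 rad) (y of carriage_face in the frame of fence above -0.1545 m and y of section in the frame of fence above -0.0795 m and z of section in the frame of fence below 0.004 m and angle between the y axis of section and the y axis of fence, either way round below 0.06 rad and value of joint knob below 1 rad), for 0.2 s.
At the end, for the whole second after the job is handed in: The section lies flat and square between the ways, within 4.5 mm of the fence; the carriage's face is within 154.5 mm of the fence's (the section is 150 mm long, so all gaps together are under 4.5 mm); the knob is turned past 2.0 rad of its 2.3 (y of carriage_face in the frame of fence above -0.1545 m and y of section in the frame of fence above -0.0795 m and z of section in the frame of fence below 0.004 m and angle between the y axis of section and the y axis of fence, either way round below 0.06 rad and value of joint knob above 2 rad); the robot touches nothing.
It fails at once if another thing on the bench was moved more than 30 mm (distance of any of spare_section, brass_rail, screwdriver, pin_jar from where it was at the start of the episode above 0.03 m).
It also fails if it takes over 67 s, if anything falls off the work surface, if the arm or the gripper's body presses on something with over 40 N, if the wrist force passes 120 N, or if a joint passes its speed limit or range.

ROBOT

A 6-joint arm with a two-finger parallel gripper is mounted at the origin on the work surface. World frame = base frame: x ahead of the robot, y to its left, z up, the work surface at z = 0. Lengths are in m, angles in rad, forces in N, time in s.
With the tool pointing down it reaches from about 0.275 to 1 m from the base axis. Payload 8.4 kg.
Tool frame: the origin (TCP) lies between the finger pads; the fingertips stand 25 mm ahead of it and the grasp point (between the pads) lies 6 mm ahead of it (finger_overhang is the distance from the TCP to the fingertips, in m); z points along the fingers, y is the line along which they close (so a half turn about z gives the same grasp; the last joint's range is limited). The gripper opens to 85 mm and grips with 20 to 120 N. Pads are 22 mm wide; open, the fingers measure 114 mm over their backs; the gripper's body (76 mm by 85 mm) begins 54 mm behind the grasp point. The pads swing forward as they close: fully open they stand 13 mm farther back than shut.
Start: joints at [-0.002, 0.353, 1.633, -0, 1.155, -0.002], TCP at [0.625, -0, 0.256] pointing down, gripper open.
Joint ranges: [-2.63, 2.63], [-0.92, 2.1], [0.06, 2.66], [-1.3, 4.44], [0, 2.69], [-3.02, 3.02]. Speed limits (rad/s): [2.22, 2.22, 2.79, 3.14, 3.14, 3.14].

INTERFACE

Orientations are given as a rotation vector (axis times angle).
In Python, from station import goto, move_linear, move_j, ungrasp, grasp, pause, inverse_kinematics, read_state, camera, IKError, job_done, trace, finger_overhang gives the robot as it stands. Calls block until the motion is done:
- goto(position, orientation): joint-space move of the TCP to a pose.
- move_linear(position, frame=None, max_speed=0.15): straight line of the TCP; frame=None keeps the orientation; max_speed is the mean speed in m/s.
- move_j(angles): joint-space move.
- ungrasp() and grasp(grasp_force=None): open the fingers fully, or close them until they stop; grasp_force is the grip in N (None keeps the last).
- pause(seconds).
- inverse_kinematics(position, orientation): joint angles nearest the present ones, or None.
- read_state(): the state.
- camera(name): name is "scene" or "side" or "wrist"; returns a dict with "image" (420x560x3 uint8, red, green, blue), "camera_matrix" (3x3 intrinsics, pixels), "k1" (the pictures are not rectified: a ray, as slopes to the right and down, at radius r is drawn at 1 + k1 r^2 times it, then the intrinsics apply), "eye" and "attitude" of the camera in the world; the wrist camera has in their place "tool_from_camera" (4x4, takes a point from camera to tool coordinates, whose origin is the TCP and whose axes are the flange's). Camera axes: x right, y up, looking along -z (the intrinsics and any distortion apply to the point x, -y, -z); pixel columns grow to the right and rows downward; lengths in m; the calibration is good to about 2 mm. A picture is of the moment at which its call begins: read the wrist's pose just before it. There is no depth.
A pose or a line that the arm cannot do raises IKError and nothing moves.
- job_done(): hands the job in; it is judged then, once.
Trained networks look in the newest picture that a camera, given by its name, has taken for a name from the list of things; names that differ only in an ending like _2 or _b are one class to them, and where a whole thing is asked for, a point or a joint stands for the part that bears it (a point fixed in the world has none). Each returns a list of dicts, best first, with "conf" (0 to 1); they miss things now and then, are a little off and sometimes report something else, mostly with a low value. They report only what shows in the picture. A call takes as long as a camera call.
- trace(camera, name): "region" (420x560 bool, what is visible of it) and "box" ([left, top, right, bottom] in pixels, round what is visible of it).
The state is a dict: "clock": time; "joint_positions": joint angles; "dq": joint speeds; "joint_efforts": joint torques, N m; "eef_pos": TCP position; "tcp_rot": TCP orientation; "force": force on the tool from outside, world axes, zero at the start; "torque": the same for the moment, N m; "width": opening from 0.0 (shut) to 1.0 (fully open); "finger_force": force on a finger pad.
Only numpy, scipy, OpenCV 4.12 (cv2) and the standard library are available. Lean on these libraries where they do the work, as an engineer would, in place of code of your own. Each camera call takes 0.05 s, during which the arm holds its last target. There are 200 camera calls.

## Working session

There is one attempt and no reset: what is moved stays moved. The work goes in short steps, each a Python script; the robot and the scene stay as the last script left them, time stands still between calls to the robot, and variables do not carry over. Pictures are saved under pics/ and viewed, at most 10 in all, crops included, and the job is handed in when it is done.

```bash
mkdir -p pics; ls
python3 - <<'E'
from station import *
import cv2
for n in ("scene","side"):
    c=camera(n); cv2.imwrite(f"pics/{n}0.png",c["image"][:,:,::-1])
    print(n,c["camera_matrix"],c["k1"],c["eye"],c["attitude"])
    for t in ("carriage","carriage_tab","knob","fence","section","jig"):
        r=trace(n,t); print(t,[(x["box"],round(x["conf"],2)) for x in r][:3])
c=camera("wrist");print(c["tool_from_camera"],c["camera_matrix"],c["k1"]);cv2.imwrite("pics/wrist0.png",c["image"][:,:,::-1])
s=read_state();print(s)
E
```

```text
pics
scene [[388.21674842   0.         285.5673469 ]
 [  0.         388.21674842 213.49502438]
 [  0.           0.           1.        ]] -0.05422998058921522 [1.39553813 0.36617885 0.84546914] [0.58758144 0.86715897 1.77678072]
carriage [([206.9, 200.0, 258.0, 237.3], 0.65), ([192.3, 171.4, 216.3, 186.3], 0.47)]
carriage_tab [([199.5, 197.4, 259.0, 233.1], 0.76)]
knob []
fence [([339.3, 224.6, 357.3, 258.8], 0.66), ([206.7, 198.1, 256.2, 235.9], 0.4)]
section [([285.3, 224.9, 329.8, 249.6], 0.84)]
jig [([179.8, 201.9, 367.9, 270.0], 0.91), ([204.4, 201.9, 256.8, 235.7], 0.34)]
side [[490.08228666   0.         280.26416106]
 [  0.         490.08228666 211.38193232]
 [  0.           0.           1.        ]] 0.005632367248326849 [-0.05357737  1.36616115  1.04724739] [ 0.26967231 -1.3323947  -2.48608507]
carriage [([270.1, 177.4, 305.3, 213.8], 0.78)]
carriage_tab [([266.4, 178.0, 304.4, 210.7], 0.69)]
knob [([278.3, 185.2, 287.3, 195.3], 0.65)]
fence []
section [([251.8, 228.8, 282.7, 258.2], 0.62)]
jig [([225.1, 176.0, 317.0, 281.9], 0.65)]
[[-5.08080503e-04  9.61025179e-01  2.764603
[... 365 characters left out ...]
71307404
{'clock': 0.75, 'joint_positions': array([-2.41602141e-03,  3.52951834e-01,  1.63342617e+00,  1.83542652e-05,
        1.15520724e+00, -2.42697634e-03]), 'dq': array([ 0.00166315, -0.00088471, -0.00084094,  0.00064245,  0.0011322 ,
        0.00091034]), 'joint_efforts': array([ 2.52829785e-03, -6.05055642e+01, -3.42414987e+01,  3.04081586e-04,
        7.36290604e-04,  1.78157836e-05]), 'eef_pos': array([ 6.24987078e-01, -4.64590830e-06,  2.56299855e-01]), 'tcp_rot': array([-2.22143287e+00, -2.22144075e+00, -2.69089923e-05]), 'force': array([-0.54875016, -0.02955052,  0.38385989]), 'torque': array([0.04421909, 0.06224158, 0.01303508]), 'finger_force': 0.0, 'width': 1.0017777105088181}
```

Run:
```python
import cv2,numpy as np
a=cv2.resize(cv2.imread("pics/scene0.png")[160:300,160:400],(800,467),interpolation=3)
cv2.imwrite("pics/a.png",a)
```

```text
(no output)
```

View pics/a.png

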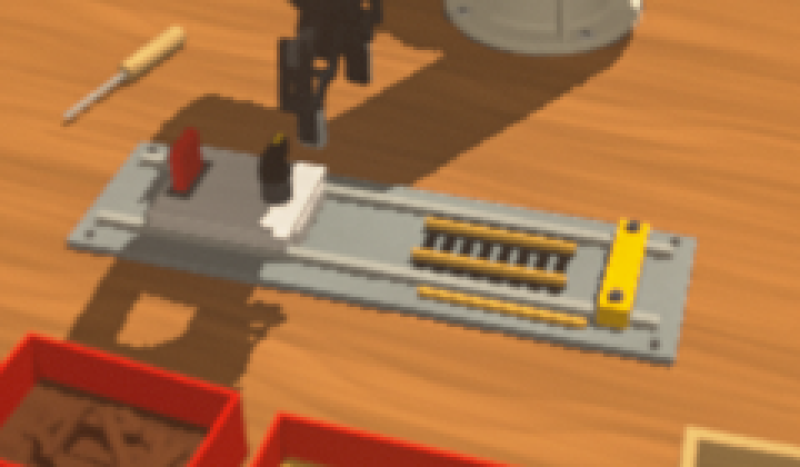

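View pics/wrist0.png

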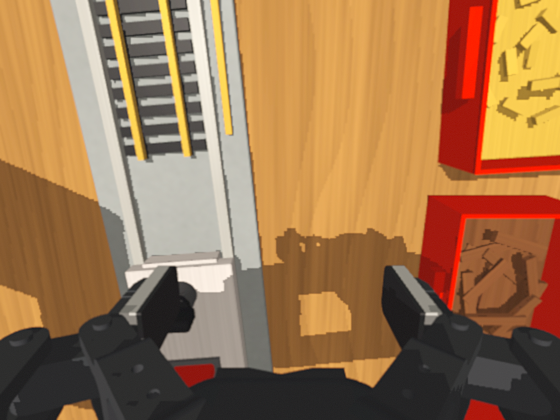

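```bash
cat > h.py <<'E'
import numpy as np, cv2
from scipy.spatial.transform import Rotation as Rn
from scipy.optimize import least_squares
from station import *
def pose(c,s=None):
    if "eye" in c: return Rn.from_rotvec(c["attitude"]).as_matrix(),np.array(c["eye"])
    R=Rn.from_rotvec(s["tcp_rot"]).as_matrix();T=np.array(c["tool_from_camera"])
    return R@T[:3,:3],R@T[:3,3]+s["eef_pos"]
def proj(c,R,t,P):
    p=(np.atleast_2d(P)-t)@R; u=p[:,:2]*[1,-1]/-p[:,2:]
    u=u*(1+c["k1"]*(u**2).sum(1,keepdims=True)); K=c["camera_matrix"]
    return u*[K[0,0],K[1,1]]+[K[0,2],K[1,2]]
def ray(c,R,t,px):
    K=c["camera_matrix"]; d=(np.array(px)-[K[0,2],K[1,2]])/[K[0,0],K[1,1]]; u=d.copy()
    for _ in range(8): u=d/(1+c["k1"]*(u@u))
    v=R@np.array([u[0],-u[1],-1]); return v
def atz(c,R,t,px,z):
    v=ray(c,R,t,px); return t+v*(z-t[2])/v[2]
def snap(n,name):
    s=read_state(); c=camera(n); R,t=pose(c,s)
    cv2.imwrite(f"pics/{name}.png",c["image"][:,:,::-1])
    np.savez(f"pics/{name}.npz",R=R,t=t,camera_matrix=c["camera_matrix"],k1=c["k1"]); return c,R,t
def load(name):
    d=np.load(f"pics/{name}.npz"); return {"camera_matrix":d["camera_matrix"],"k1":float(d["k1"])},d["R"],d["t"]
E
python3 - <<'E'
from h import *
c,R,t=snap("scene","s1"); 
for k,px,z in (("tab",(216,208),.076),("knob",(242.5,213),.08),("fence",(347,240),.03),("sec",(308,237),.02)): print(k,atz(c,R,t,px,z))
for r in ([np.pi,0,0],[0,np.pi,0]): 
  for p in ([.5,-.2,.1],[.5,0,.4],[.5,-.15,.4],[.5,.1,.4]): print(r,p,inverse_kinematics(p,r))
E
```

```text
tab [ 0.53824577 -0.2076433   0.076     ]
knob [ 0.53694376 -0.11198279  0.08      ]
fence [0.49251966 0.22218117 0.03      ]
sec [0.51001602 0.10046006 0.02      ]
[3.141592653589793, 0, 0] [0.5, -0.2, 0.1] [-3.83291811e-01  4.24910065e-01  1.94105951e+00 -4.44089210e-16
  7.75623077e-01  1.18750452e+00]
[3.141592653589793, 0, 0] [0.5, 0, 0.4] [-3.00000450e-03  4.13896872e-02  1.70492142e+00 -4.44089210e-16
  1.39528155e+00  1.56779632e+00]
[3.141592653589793, 0, 0] [0.5, -0.15, 0.4] [-2.94330277e-01  7.95220219e-02  1.66404352e+00 -4.44089210e-16
  1.39802711e+00  1.27646605e+00]
[3.141592653589793, 0, 0] [0.5, 0.1, 0.4] [ 1.94453814e-01  5.85824239e-02  1.68670466e+00 -4.44089210e-16
  1.39630557e+00  1.76525014e+00]
[0, 3.141592653589793, 0] [0.5, -0.2, 0.1] [-3.83291811e-01  4.24910065e-01  1.94105951e+00 -4.44089210e-16
  7.75623077e-01 -1.95408814e+00]
[0, 3.141592653589793, 0] [0.5, 0, 0.4] [-3.00000450e-03  4.13896872e-02  1.70492142e+00 -4.44089210e-16
  1.39528155e+00 -1.57379633e+00]
[0, 3.141592653589793, 0] [0.5, -0.15, 0.4] [-0.29433028  0.07952202  1.66404352  0.          1.39802711 -1.8651266 ]
[0, 3.141592653589793, 0] [0.5, 0.1, 0.4] [ 1.94453814e-01  5.85824239e-02  1.68670466e+00 -4.44089210e-16
  1.39630557e+00 -1.37634251e+00]
```

Run:
```python
from h import *
D=[0,np.pi,0]
goto([.47,.12,.40],D); snap("wrist","w1")
goto([.49,-.13,.40],D); snap("wrist","w2")
print(read_state()["clock"],read_state()["eef_pos"])
for t in ("carriage","carriage_tab","knob","fence","section"):
    r=trace("wrist",t); print(t,[(x["box"],round(x["conf"],2)) for x in r][:2])
a=[cv2.rotate(cv2.imread(f"pics/w{i}.png"),cv2.ROTATE_90_CLOCKWISE) for i in (1,2)]
```

```text
3.0833 [ 0.4901916  -0.1289965   0.39987868]
carriage [([202.2, 141.1, 310.7, 227.9], 0.63)]
carriage_tab [([202.1, 143.6, 309.2, 225.0], 0.61)]
knob [([274.1, 169.7, 298.3, 207.1], 0.86), ([203.7, 139.7, 315.2, 226.4], 0.52)]
fence [([507.3, 114.6, 548.8, 207.5], 0.57)]
section [([381.6, 136.2, 492.0, 201.3], 0.67)]
```

View pics/w1.png

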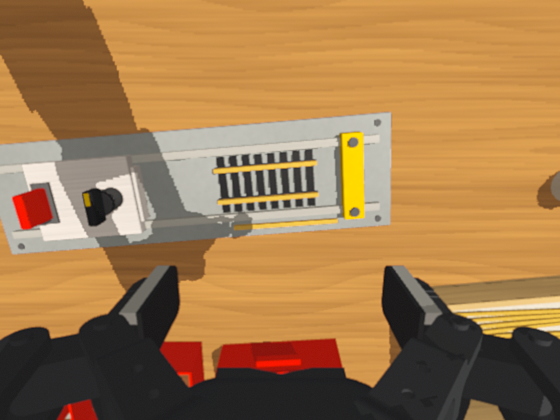

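View pics/w2.png

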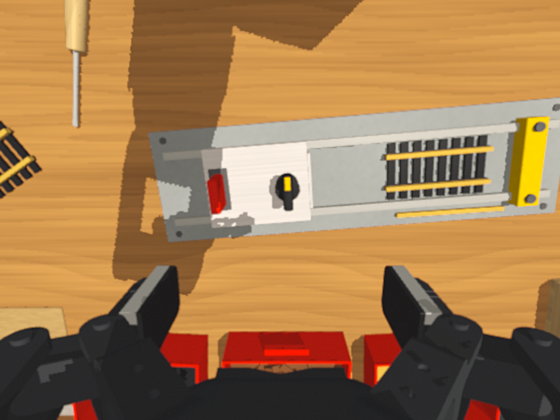

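```bash
cat > fit.py <<'E'
from h import *
V={n:(cv2.imread(f"pics/{n}.png"),)+load(n) for n in ("w1","w2","s1")}
def mask(n,kind):
    im=V[n][0].astype(int);B,G,Rr=im[...,0],im[...,1],im[...,2]
    m=((Rr>110)&(G<.35*Rr)&(B<.35*Rr)) if kind=="tab" else ((Rr>150)&(G>.7*Rr)&(B<.3*Rr))
    l,t,r,b={"w1":{"tab":(0,170,70,240),"f":(335,125,372,222)},"w2":{"tab":(195,160,240,225),"f":(505,108,556,212)},"s1":{"tab":(205,190,225,222),"f":(335,215,360,262)}}[n][kind]
    o=np.zeros(m.shape,np.uint8);o[t:b,l:r]=m[t:b,l:r]
    o=cv2.morphologyEx(o,cv2.MORPH_CLOSE,np.ones((7,7)));return o
def cen(m): M=cv2.moments(m,True);return np.array([M["m10"]/M["m00"],M["m01"]/M["m00"]])
def boxp(cx,cy,hx,hy,z0,z1):return np.array([[cx+a*hx,cy+b*hy,z] for a in(-1,1) for b in(-1,1) for z in(z0,z1)])
def W(p,P):
    P=np.atleast_2d(P);c,s=np.cos(p[2]),np.sin(p[2])
    return np.c_[p[0]+c*P[:,0]-s*P[:,1],p[1]+s*P[:,0]+c*P[:,1],P[:,2]]
def hc(n,P):
    _,c,R,t=V[n];h=cv2.convexHull(proj(c,R,t,P).astype(np.float32));M=cv2.moments(h);return np.array([M["m10"]/M["m00"],M["m01"]/M["m00"]])
C=[("w1",(391,112),(-.085,.27)),("w1",(390.5,223.5),(.085,.27)),("w1",(13.5,253.5),(.085,-.33)),("w2",(149.5,132),(-.085,-.33)),("w2",(168,241.5),(.085,-.33))]
obs={(n,k):cen(mask(n,k)) for n in V for k in("tab","f")}
E
cat > dofit.py <<'E'
from fit import *
print({k:(v.round(1),mask(*k).sum()) for k,v in obs.items()})
def res(p):
    r=[]
    for n,u,P in C: r.append((proj(*V[n][1:],W(p,[[*P,.012]]))[0]-u))
    for n in V:
        w=1 if n!="s1" else 1.5
        r.append(w*(hc(n,W(p,boxp(0,p[3],.023,.007,.045+p[5],.093+p[5])))-obs[n,"tab"]))
        r.append(w*(hc(n,W(p,boxp(0,p[4]+.015,.0625,.015,.014,.038)))-obs[n,"f"]))
    return np.concatenate(r)
f=least_squares(res,[.52,-.0,.1,-.2,.2,0],loss="soft_l1");p=f.x
print(p.round(4));print(f.fun.reshape(-1,2).round(1));np.save("p.npy",p)
for y,z in((p[3],.076),(p[3]+.095,.092),(p[3]+.13,.022),(p[4],.012)):print(W(p,[[0,y,z]]).round(4))
E
python3 dofit.py
```

```text
{('w1', 'tab'): (array([ 32.1, 208.1]), np.uint64(1109)), ('w1', 'f'): (array([352.3, 174.7]), np.uint64(1702)), ('w2', 'tab'): (array([216.4, 193. ]), np.uint64(538)), ('w2', 'f'): (array([531.8, 160.4]), np.uint64(1759)), ('s1', 'tab'): (array([215.1, 207.3]), np.uint64(96)), ('s1', 'f'): (array([346.3, 241.3]), np.uint64(289))}
[ 0.5073  0.0157  0.0796 -0.2322  0.1931 -0.0013]
[[ 1.4 -0.8]
 [ 0.8  1.1]
 [-1.7  0.6]
 [-1.5 -0.2]
 [ 0.3  0.3]
 [ 0.1 -0.5]
 [-0.1 -0.2]
 [-0.3  0.2]
 [-3.7 -0.2]
 [ 1.1  0. ]
 [ 1.2  0.1]]
[[ 0.5258 -0.2157  0.076 ]]
[[ 0.5182 -0.121   0.092 ]]
[[ 0.5154 -0.0862  0.022 ]]
[[0.4919 0.2083 0.012 ]]
```

```bash
cat >> h.py <<'E'
def frame(yaw): return (Rn.from_euler("z",yaw)*Rn.from_rotvec([0,np.pi,0])).as_rotvec()
E
python3 - <<'E'
from fit import *
p=np.load("p.npy");D=frame(p[2]);tab=W(p,[[0,p[3],.082]])[0];d=np.array([-np.sin(p[2]),np.cos(p[2]),0])
goto(tab+[0,0,.12],D); move_linear(tab); 
f0=np.array(read_state()["force"]);grasp(60);s=read_state();print(s["width"],s["finger_force"],f0,s["force"],s["eef_pos"])
move_linear(tab+.125*d,max_speed=.08)
s=read_state();print((s["force"]-f0).round(1),s["clock"],(s["eef_pos"]-tab-.125*d).round(4))
for i in range(1,16):
    x=.125+.002*i
    move_linear(tab+x*d,max_speed=.02);pause(.1);s=read_state();F=s["force"]-f0
    print(round(x,3),F.round(1),round(float((s["eef_pos"]-tab)@d),4))
    if F@d<-16:break
print(s["clock"]);snap("wrist","w3");snap("scene","s3")
E
```

```text
0.15888254089522444 58.73134732246399 [ 0.04318261 -0.12246805 -0.05571952] [-0.86228596 -0.5892506   4.95061911] [ 0.52581654 -0.21577235  0.08224996]
[-2.8 -1.8  7. ] 7.5167 [-0.0001 -0.      0.0003]
0.127 [-2.3 -2.7  7.2] 0.1269
0.129 [-2.2 -3.1  7.4] 0.1289
0.131 [-3.6 -3.5  5.6] 0.1308
0.133 [-2.2 -1.8  6.8] 0.1328
0.135 [-2.3 -3.2  6.8] 0.1348
0.137 [-2.  -3.8  6.2] 0.1368
0.139 [-3.6 -2.7  6.8] 0.1388
0.141 [-2.8 -3.6  8. ] 0.1408
0.143 [-2.3 -2.4  7.1] 0.1429
0.145 [-2.7 -3.1  7.7] 0.1448
0.147 [ -2.5 -12.1   6.3] 0.1457
0.149 [ -3.1 -27.1   4.1] 0.1458
11.7167
```

Run:
```python
from fit import *
p=np.load("p.npy");D=frame(p[2]);d=np.array([-np.sin(p[2]),np.cos(p[2]),0]);s=read_state()
tab=W(p,[[0,p[3],.082]])[0]; e=tab+.1457*d; 
move_linear(tab+.147*d,max_speed=.02);pause(.1);s=read_state();e[:]=s["eef_pos"];print((e-tab)@d,s["force"]);np.save("e.npy",e)
ungrasp(); move_linear(e+[0,0,.07])
k=e+.095*d; 
goto([k[0]-.01,k[1]-.05,.30],D);snap("wrist","w4");goto([k[0]-.01,k[1]+.06,.30],D);snap("wrist","w5");snap("scene","s5");print(read_state()["clock"],k)
for n in("w4","w5"):
    c,R,t=load(n)
    im=cv2.imread(f"pics/{n}.png")
    K=k.copy()
    wx=np.array([np.cos(p[2]),np.sin(p[2]),0])
    for a in(-.023,.023):
      for b in (-.0065,.0065):
        q=K+a*wx+b*d;q[2]=.104;u=proj(c,R,t,q)[0];cv2.circle(im,tuple(int(v) for v in u.round()),1,(0,0,255),-1);
    # fence face & carriage face lines
    for y,z,col in((e+.130*d,.022,(255,0,255)),(e+.28*d,.038,(255,0,0))):
        for a in(-.057,.0,.057):
            q=y+a*wx;q[2]=z;u=proj(c,R,t,q)[0];cv2.circle(im,tuple(int(v) for v in u.round()),1,col,-1)
    cv2.imwrite(f"pics/{n}o.png",im)
a=np.vstack([cv2.imread(f"pics/{n}o.png")[60:270] for n in("w4","w5")]);cv2.imwrite("pics/o.png",cv2.resize(a,(800,600),interpolation=3))
```

```text
0.14565607475834794 [ -2.2994283  -12.39431435   5.35950084]
14.8083 [0.50651589 0.02413654 0.08223937]
```

View pics/o.png

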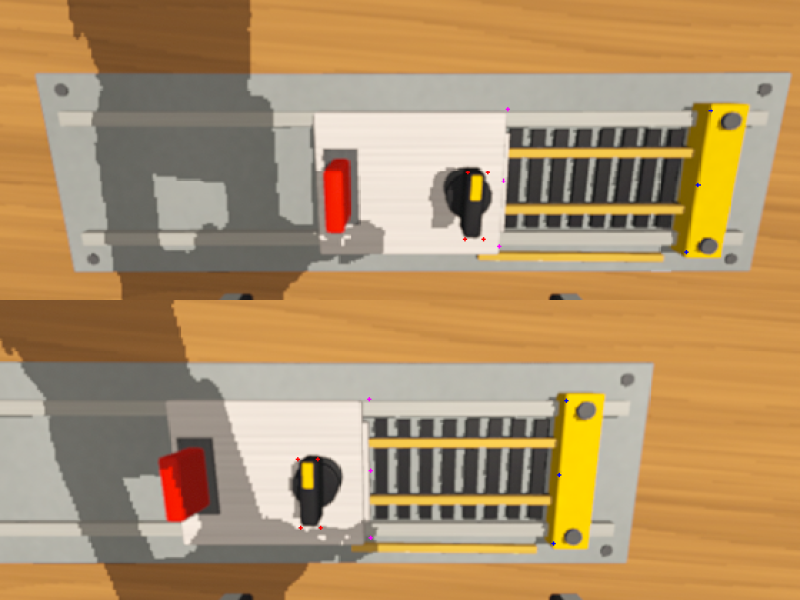

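Run:
```python
from h import *
p=np.load("p.npy");e=np.load("e.npy");d=np.array([-np.sin(p[2]),np.cos(p[2]),0]);wx=np.array([d[1],-d[0],0])
def cen(n,box,red):
    im=cv2.imread(f"pics/{n}.png").astype(int);l,t,r,b=box;s=im[t:b,l:r];B,G,R=s[...,0],s[...,1],s[...,2]
    m=((R>110)&(G<.35*R)) if red else ((R>130)&(G>.6*R)&(B<.35*R))
    y,x=np.nonzero(m);print(n,len(x),x.min()+l,x.max()+l,y.min()+t,y.max()+t);return np.array([x.mean()+l,y.mean()+t])
o=[("w4",(310,170,345,212)),("w5",(200,160,235,210))]
u=[cen(n,b,0) for n,b in o]
f=least_squares(lambda P:np.concatenate([proj(*load(n),P)[0]-v for (n,_),v in zip(o,u)]),[.5,.02,.1])
P=f.x;print("stripe",P,f.fun,"rel to e: x",(P-e)@wx,"y",(P-e)@d)
```

```text
w4 150 329 337 182 200
w5 163 211 219 174 192
stripe [0.49397975 0.02289652 0.10419322] [-0.01033657  0.13295705  0.01047097 -0.131705  ] rel to e: x -0.012595056071685084 y 0.09476120825297848
```

Run:
```python
from h import *
p=np.load("p.npy");e=np.load("e.npy");d=np.array([-np.sin(p[2]),np.cos(p[2]),0]);wx=np.array([d[1],-d[0],0]);D=frame(p[2])
k=e+.0948*d-.0005*wx;k[2]=.101
goto(k+[0,0,.08],D);move_linear(k,max_speed=.08)
s=read_state();f0,t0=s["force"],s["torque"];print(s["force"].round(1))
grasp(70);s=read_state();q0=np.array(s["joint_positions"]);print(s["width"],s["finger_force"],s["force"].round(1),q0.round(3),s["clock"])
for a in list(np.arange(.25,2.01,.25))+[2.1,2.2,2.27,2.32]:
    q=q0.copy();q[5]+=a;move_j(q);pause(.1);s=read_state()
    print(round(a,2),round(s["joint_positions"][5]-q0[5],3),(s["force"]-f0).round(1),(s["torque"]-t0).round(2),round(s["width"],3))
    if abs(s["torque"][2]-t0[2])>3.0 or np.linalg.norm(s["force"]-f0)>35:break
print(s["clock"])
```

```text
[-0.6 -0.5 -0.5]
0.1386683679753515 72.82491567602847 [-3.4  0.3 23.9] [ 0.044  0.381  2.006  0.     0.75  -1.606] 17.2083
0.25 0.246 [-2.  -2.9  5.5] [-0.52  0.29  0.03] 0.138
0.5 0.497 [-1.  -4.2  6.9] [-0.79  0.35 -0.05] 0.134
0.75 0.747 [-2.2 -4.9  7.4] [-1.03  0.4  -0.04] 0.135
1.0 0.997 [-3.5 -6.3  8.2] [-1.25  0.5  -0.02] 0.133
1.25 1.247 [-3.5 -7.6  8.5] [-1.34  0.67 -0.05] 0.136
1.5 1.497 [-4.3 -6.6  8.9] [-1.46  0.8  -0.03] 0.137
1.75 1.747 [-4.9 -6.8 10.7] [-1.51  1.03 -0.04] 0.136
2.0 1.997 [-5.5 -5.8 12.6] [-1.4   1.14 -0.12] 0.137
2.1 2.097 [-5.7 -6.6 12.4] [-1.37  1.23 -0.04] 0.137
2.2 2.197 [-6.3 -6.2 12.1] [-1.22  1.28 -0.03] 0.136
2.27 2.267 [-5.9 -5.8 13. ] [-1.22  1.35 -0.  ] 0.139
2.32 2.316 [-6.5 -4.2 12.2] [-0.89  1.19  0.41] 0.137
22.2083
```

Run:
```python
from h import *
p=np.load("p.npy");e=np.load("e.npy");D=frame(p[2])
ungrasp();s=read_state();move_linear(s["eef_pos"]+[0,0,.10]);d=np.array([-np.sin(p[2]),np.cos(p[2]),0])
k=e+.095*d
goto([k[0]-.01,k[1]+.06,.30],D);snap("wrist","w6");s=read_state();print(s["clock"],s["force"])
a=np.vstack([cv2.imread(f"pics/{n}.png")[60:270] for n in("w5","w6")]);cv2.imwrite("pics/o6.png",cv2.resize(a,(800,600),interpolation=3))
```

```text
25.6833 [ 0.37275353 -1.00825848  0.02296712]
```

View pics/o6.png

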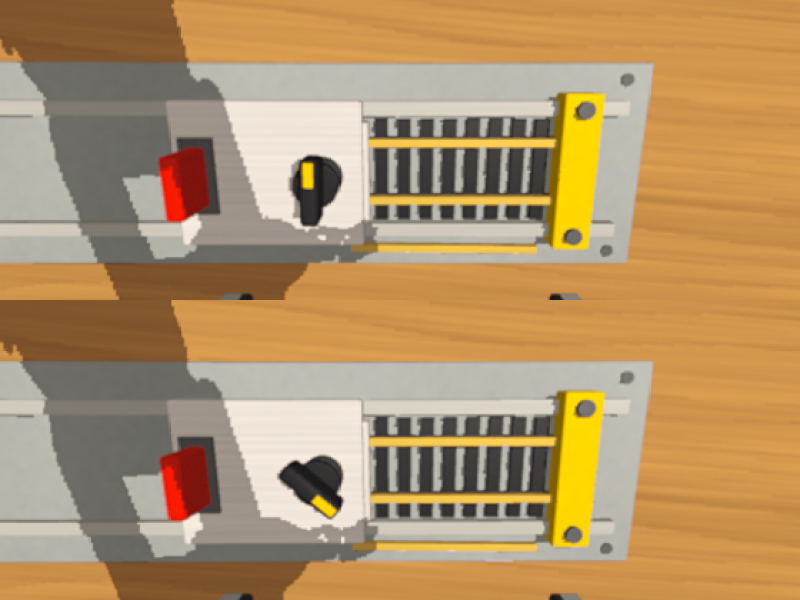

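Comparing the two views, before (top) and after (bottom), the knob stripe has swung from (308,175) to (323,505), about 130° clockwise. The carriage edge at x≈362 and the section ends haven't moved, and the section still sits snug against the fence at x≈555.

```bash
python3 -c "
from station import *
print(job_done())"
```

```text
the job is handed in; nothing more can be done
None
```

The carriage is pushed home with the section snug against the fence, the knob is turned about 2.3 rad clockwise to its end stop, the other things were not touched, and the job was handed in at about 26 s; no verdict came back.

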